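Clamp a foam offcut in the bevel jig

TASK

Clamp the longest of the three white foam offcuts in the plywood bevel jig, ready for sanding: lay it lengthwise up the slope in the pocket of the sloping face, flat on the pocket floor between the guides, and only then swing the steel keeper over it until it is fully down in its forked catch. Leave the other two offcuts lying where they are.

Things in the scene. Friction and masses are not known exactly. Their poses are not given: they have to be found in the camera images.
- long_offcut_mid (a point): centre (half-way up) of the longest white foam offcut, a rigid block 30 x 70 x 30 mm (its own x, y, z; y is its length), lying loose on the table left of the jig, 30 g. It can be gripped across its 30 mm width.
- mid_offcut_mid (a point): centre of the middle-sized white foam offcut, 30 x 50 x 28 mm; leave it alone
- square_offcut_mid (a point): centre of the square white foam offcut, 40 x 40 x 22 mm; leave it alone
- pocket: pocket on the sloping face, 75 mm long (x) by 35 mm wide (y). Origin: centre of its floor, 72 mm above the table; x points up the slope, y level, towards the catch, z square out of the face. Aluminium end stops (60 mm wide, 12 thick) and four corner guides (8 thick), all 14 mm high; the guides leave 46 mm free at mid-length on both sides for fingers. A seated offcut stands 30 mm high.
- keeper (a joint): angle of the keeper, a bright steel strap 13 mm wide, 4 mm thick with a red cross bar at its free end, hinged beside the pocket: 0 = fully down in the fork, 1.57 = standing square out of the face, larger = leaning away from the pocket (starts 1.75 to 2.1, limit 2.3). Stiff hinge (0.1 N m): it stays where left. Shut, its underside is 32 mm above the pocket floor.
- keeper_hinge (a point): the keeper's hinge axis, at x = 0, y = -78 mm, z = 34 mm in the pocket's frame. The axis runs along the pocket's x.
- keeper_bar (a point): centre of the red cross bar (34 mm between its ends' centres, along the pocket's x, 14 mm thick), 178 mm from the hinge axis along the strap; when shut it lies 22 mm beyond the fork. Its y axis points along the strap away from the hinge.
- jig: the fixed plywood bevel jig, a stand with a base 150 x 200 mm and a 30 degree sloping face, 132 mm up the slope by 196 mm, its low edge towards the robot and its right. Origin: centre of its underside on the table; it is turned 0.5 to 1.0 rad anticlockwise about the vertical.
- catch (a point): middle of the catch's saddle (where the keeper rests): a dark steel fork beside the pocket, at x = 0, y = +78 mm, z = 31 mm in the pocket's frame; two prongs rise to z = 46 mm, with 19 mm between them along x
Things that resemble listed ones, but are neither listed nor needed, are in the scene too. What is shaped like the part that bears long_offcut_mid but red is not meant.

How it is judged:
By the outcome, as a careful person would: the job done as asked, in the order asked, and still so for the second after the job is handed in, with the robot touching nothing.
It also fails if it takes over 54 s, if anything falls off the work surface, if the arm or the gripper's body presses on something with over 40 N, if the wrist force passes 120 N, or if a joint passes its speed limit or range.

ROBOT

A 6-joint arm with a two-finger parallel gripper is mounted at the origin on a cart in front of the work surface, level with it; the furniture and walls round the work are solid. World frame = base frame: x ahead of the robot, y to its left, z up, the work surface at z = 0. Lengths are in m, angles in rad, forces in N, time in s.
With the tool pointing down it reaches from about 0.35 to 0.775 m from the base axis. Payload 5.5 kg.
Tool frame: the origin (TCP) lies at the very end of the fingers, on their centre line; the grasp point (between the pads) lies 19 mm behind it; z points along the fingers, y is the line along which they close (so a half turn about z gives the same grasp; the last joint's range is limited). The gripper opens to 85 mm and grips with 20 to 120 N. Pads are 22 mm wide; open, the fingers measure 114 mm over their backs; the gripper's body (76 mm by 85 mm) begins 54 mm behind the grasp point. The pads swing forward as they close: fully open they stand 13 mm farther back than shut.
Start: joints at [-1.308, 0.313, 0.046, 1.304, 0, 1.431], TCP at [0.225, -0.529, 0.192] pointing down, gripper open.
Joint ranges: [-2.76, 2.76], [-0.86, 1.69], [-1.03, 1.26], [-2.2, 2.34], [-1.47, 1.5], [-3.14, 3.14]. Speed limits (rad/s): [2.57, 2.57, 3.14, 3.14, 3.14, 3.14].

INTERFACE

Orientations are given as a unit quaternion [w, x, y, z].
In Python, from workcell import env, cams, ticket, spotter gives the robot as it stands.
- The arm moves only by the tool jog_arm, never from a script. Its argument "increments" is a list that holds one entry, the list of rows, each a list of 7 numbers: the shift along the tool's x, y, z in units of 0.25 m (1.0 is 0.25 m), then the turn, a rotation vector about the tool's x, y, z in units of 180 degrees (1.0 is 180 degrees), then the closure in counts, from 0 (fully open) to 255 (shut). A call has 1 to 20 rows; each row shifts and turns the commanded pose from where the row before left it, along the tool's axes as they then stand; what a row does not reach is not made up. A row lasts 1/10 s, in which the tool goes at most 50 mm and 8.59 degrees, less where a joint would pass 70% of its speed; a pose out of reach is approached as far as the arm can. A call with a number of a shift or a turn outside -1 to 1 is refused whole. A call with a gripper value outside its range is refused whole. The fingers move at their own pace and stop on an object; "force" is the grip in N (left out, the last holds). Time passes only in rows, so rows that do not move let the fingers close. It gives the time, the measured TCP pose, the force, the opening and the grip force at its end, in the units of the state.
- env.get_state(): the state, without advancing time (a new reading comes with each control period).
- cams.read_camera(name): name is "side" or "top" or "wrist"; returns a dict with "pixels" (480x640x3 uint8, red, green, blue), "fx", "fy", "cx", "cy" (pixels), "k1" (the pictures are not rectified: a ray, as slopes to the right and down, at radius r is drawn at 1 + k1 r^2 times it, then the intrinsics apply), "xyz" and "attitude" of the camera in the world; the wrist camera has in their place "mount" (4x4, takes a point from camera to tool coordinates, whose origin is the TCP and whose axes are the flange's). Camera axes: x right, y down, z forward; pixel columns grow to the right and rows downward; lengths in m; the calibration is good to about 2 mm. A picture is of the moment at which its call begins: read the wrist's pose just before it. There is no depth.
- ticket.hand_in(): hands the job in; it is judged then, once.
Trained networks look in the newest picture that a camera, given by its name, has taken for a name from the list of things; names that differ only in an ending like _2 or _b are one class to them, and where a whole thing is asked for, a point or a joint stands for the part that bears it (a point fixed in the world has none). Each returns a list of dicts, best first, with "conf" (0 to 1); they miss things now and then, are a little off and sometimes report something else, mostly with a low value. They report only what shows in the picture. A call takes as long as a camera call. They do not tell look-alikes from the thing itself.
- spotter.find_in(target, camera): "uv" ([column, row] in pixels, amid what is visible of it).
- spotter.cut_out(target, camera): "region" (480x640 bool, what is visible of it) and "uv" ([column, row] in pixels, amid what is visible of it).
- spotter.landmark_of(target, camera): "uv" ([column, row] in pixels: a listed point, or the origin of a listed thing).
The state is a dict: "clock": time; "joint_pos": joint angles; "qvel": joint speeds; "tau": joint torques, N m; "tcp_pos": TCP position; "orientation": TCP orientation; "wrist_force": force on the tool from outside, world axes, zero at the start; "ft_torque": the same for the moment, N m; "finger_gap": finger opening in m; "grip_force": force on a finger pad.
Only numpy, scipy, OpenCV 4.12 (cv2) and the standard library are available. Lean on these libraries where they do the work, as an engineer would, in place of code of your own. Each camera call takes 0.05 s, during which the arm holds its last target. There are 200 camera calls.

## Working session

There is one attempt and no reset: what is moved stays moved. The work goes in short steps, Python scripts to look and compute and a tool call to move; the robot and the scene stay as the last step left them, time stands still between calls to the robot, and variables do not carry over. Pictures are saved under pics/ and viewed, at most 10 in all, crops included, and the job is handed in when it is done.

Besides the shell and the picture viewer there is one more tool, called after ">>>" by a JSON object that holds its "name" and its "arguments", one argument or row to a line. jog_arm: Moves the arm, as the interface text tells. Shifts and turns lie within -1 to 1; 1 stands for 0.25 m of shift or 180 degrees of turn. Its arguments: {"type":"object","properties":{"increments":{"type":"array"},"force":{"type":"number"}},"required":["increments"]}

```bash
mkdir -p pics; ls
cat > h.py <<'E'
import numpy as np, cv2
from scipy.spatial.transform import Rotation as R
from workcell import env, cams, ticket, spotter
def q2R(q): return R.from_quat([q[1],q[2],q[3],q[0]]).as_matrix()
def cam(n):
    s=env.get_state(); c=cams.read_camera(n)
    if n=="wrist":
        T=np.eye(4);T[:3,:3]=q2R(s["orientation"]);T[:3,3]=s["tcp_pos"]
        M=T@np.array(c["mount"]); c["Rm"],c["t"]=M[:3,:3],M[:3,3]
    else:
        a=np.array(c["attitude"],float); c["Rm"]=a if a.shape==(3,3) else q2R(a); c["t"]=np.array(c["xyz"],float)
    return c
def ray(c,uv):
    d=np.array([(uv[0]-c["cx"])/c["fx"],(uv[1]-c["cy"])/c["fy"]]);p=d.copy()
    for _ in range(20): p=d/(1+c["k1"]*(p@p))
    v=c["Rm"]@np.array([p[0],p[1],1]);return v/np.linalg.norm(v)
def proj(c,P):
    v=c["Rm"].T@(np.asarray(P)-c["t"]);p=v[:2]/v[2];p=p*(1+c["k1"]*(p@p))
    return np.array([p[0]*c["fx"]+c["cx"],p[1]*c["fy"]+c["cy"]])
def onplane(c,uv,z):
    d=ray(c,uv);return c["t"]+d*(z-c["t"][2])/d[2]
def save(c,f,box=None,k=1):
    im=c["pixels"]
    if box: im=im[box[1]:box[3],box[0]:box[2]]
    cv2.imwrite("pics/"+f,cv2.cvtColor(cv2.resize(im,None,fx=k,fy=k,interpolation=cv2.INTER_CUBIC),cv2.COLOR_RGB2BGR))
E
python3 - <<'E'
from h import *
np.set_printoptions(precision=4,suppress=True)
for n in ["top","side"]:
    c=cam(n); save(c,n+"0.png"); print(n,c["t"],c["Rm"].tolist(),c["fx"],c["k1"])
    for t in ["long_offcut_mid","mid_offcut_mid","square_offcut_mid","pocket","keeper_hinge","keeper_bar","catch","jig"]:
        print(t,[(np.round(r["uv"],1).tolist(),round(r["conf"],2)) for r in spotter.landmark_of(t,n)])
print(env.get_state())
E
```

```text
pics
top [0.3669 0.1699 1.1528] [[-0.02784594389755219, -0.9826005540887794, 0.1836321173239536], [-0.9994212189305192, 0.030957868907038825, 0.014100975291449824], [-0.019540485149807718, -0.18313317956383132, -0.9828938945699847]] 522.7128760397036 0.026420464486177915
long_offcut_mid [([313.5, 200.5], 0.96), ([365.1, 200.6], 0.83), ([167.3, 255.8], 0.68)]
mid_offcut_mid [([344.2, 245.4], 0.83), ([462.0, 186.9], 0.73), ([513.7, 122.1], 0.73), ([448.8, 233.8], 0.21)]
square_offcut_mid [([343.2, 297.9], 0.63)]
pocket [([454.6, 227.7], 0.94), ([463.7, 187.4], 0.73)]
keeper_hinge [([461.3, 187.0], 0.75)]
keeper_bar [([516.2, 121.7], 0.63)]
catch []
jig [([450.1, 235.5], 0.85), ([342.5, 249.9], 0.71)]
side [ 0.3759 -0.5743  0.7329] [[0.9695853171630278, -0.16403422975591278, 0.18165099562142667], [-0.2445401001033495, -0.6182596195950874, 0.7469639765206766], [-0.01022018509201078, -0.7686662567372933, -0.6395683963190824]] 451.77913473429203 -0.06114291184401732
long_offcut_mid [([370.8, 272.4], 0.81), ([289.1, 176.6], 0.78), ([361.3, 239.2], 0.74)]
mid_offcut_mid [([322.6, 265.5], 0.66)]
square_offcut_mid [([272.9, 270.3], 0.69)]
pocket [([367.3, 327.9], 0.64)]
keeper_hinge [([410.0, 313.8], 0.65)]
keeper_bar [([489.1, 276.9], 0.78)]
catch [([328.1, 339.1], 0.78)]
jig [([364.5, 355.7], 0.91)]
{'clock': 0.9, 'joint_pos': array([-1.3076,  0.3131,  0.0461,  1.3036, -0.    ,  1.4312]), 'qvel': array([0.0022, 0.0015, 0.001 , 0.001 , 0.0003, 0.0003]), 'tau': array([  0.0006, -48.0447,  29.8814,  -0.0001,  -0.0002,   0.    ]), 'tcp_pos': array([ 0.2254, -0.529 ,  0.1924]), 'orientation': array([ 0.0001,  0.9798,  0.2   , -0.    ]), 'wrist_force': array([ 0.1184, -0.7848, -1.0432]), 'ft_torque': array([-0.0046, -0.0276,  0.0162]), 'grip_force': 0.0, 'finger_gap': 0.08555055982339711}
```

View pics/top0.png

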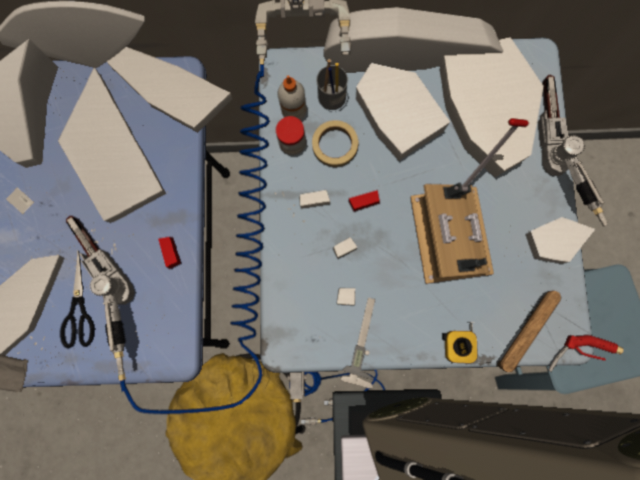

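View pics/side0.png

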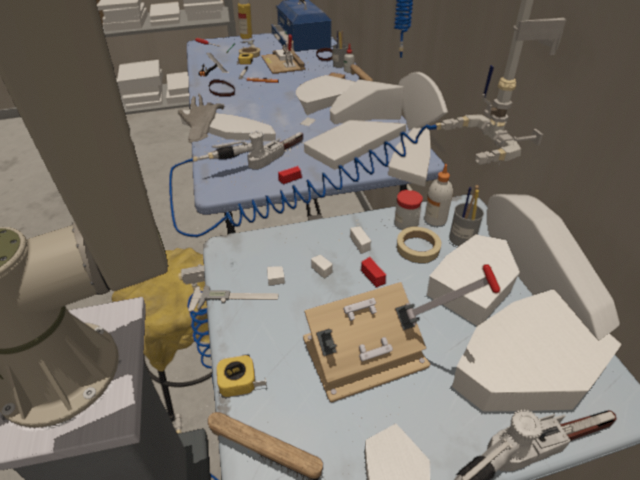

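```bash
cat >> h.py <<'E'
from scipy.optimize import least_squares
def pose(p):  # pocket pose from x,y,yaw
    return R.from_euler('z',p[2])*R.from_euler('y',-np.pi/6), np.array([p[0],p[1],0.072])
def jigpts(p):
    r,o=pose(p);th=p[3]
    P=dict(pocket=[0,0,0],keeper_hinge=[0,-.078,.034],catch=[0,.078,.031],keeper_bar=[0,-.078+.178*np.cos(th),.034+.178*np.sin(th)])
    return {k:r.apply(v)+o for k,v in P.items()}
def fitjig(obs,p0):
    f=lambda p:np.concatenate([proj(c,jigpts(p)[k])-uv for c,k,uv in obs])
    s=least_squares(f,p0,loss='soft_l1',f_scale=2);return s.x,f(s.x).reshape(-1,2)
def rect(c,m,z):
    ct=max(cv2.findContours(m.astype(np.uint8),cv2.RETR_EXTERNAL,cv2.CHAIN_APPROX_NONE)[0],key=len)[:,0]
    w=np.array([onplane(c,u,z)[:2] for u in ct.astype(float)],np.float32)
    return cv2.minAreaRect(w)
E
python3 - <<'E'
from h import *
np.set_printoptions(precision=4,suppress=True)
ct=cam("top")
for t in ["long_offcut_mid","mid_offcut_mid","square_offcut_mid"]:
    for r in spotter.cut_out(t,"top"): print(t,np.round(r["uv"]),r["conf"],rect(ct,r["region"],.03))
save(ct,"crop.png",(280,160,400,320),3)
cs=cam("side")
for t in ["long_offcut_mid"]:
    for r in spotter.cut_out(t,"side"): print(t,np.round(r["uv"]),r["conf"],rect(cs,r["region"],.03))
obs=[(ct,"keeper_hinge",[461.3,187]),(ct,"keeper_bar",[516.2,121.7]),(ct,"pocket",[460,228]),(cs,"pocket",[367.3,327.9]),(cs,"keeper_hinge",[410,313.8]),(cs,"keeper_bar",[489.1,276.9]),(cs,"catch",[328.1,339.1])]
for y in (.7,1.5): print(fitjig(obs,[.45,-.15,y,1.9]))
E
```

```text
long_offcut_mid [362. 199.] 0.82 ((0.6529446244239807, 0.09371696412563324), (0.034308310598134995, 0.06753740459680557), 17.0570011138916)
long_offcut_mid [167. 255.] 0.81 ((0.5507916212081909, 0.5225340127944946), (0.07158320397138596, 0.0322902575135231), 17.322383880615234)
long_offcut_mid [312. 197.] 0.73 ((0.6596973538398743, 0.20392876863479614), (0.03398406505584717, 0.06670128554105759), 5.463020324707031)
long_offcut_mid [452. 229.] 0.45 ((0.6565684080123901, -0.1185542494058609), (0.21267451345920563, 0.4181835353374481), 72.62032318115234)
mid_offcut_mid [343. 247.] 0.65 ((0.5484033823013306, 0.14020001888275146), (0.02845151722431183, 0.047770045697689056), 25.093421936035156)
square_offcut_mid [344. 298.] 0.8 ((0.4405307471752167, 0.1414036601781845), (0.03636668249964714, 0.034064218401908875), 88.11052703857422)
long_offcut_mid [372. 271.] 0.92 ((0.6491178274154663, 0.07550479471683502), (0.04246580973267555, 0.085635244846344), 14.126836776733398)
long_offcut_mid [362. 239.] 0.86 ((0.6563011407852173, 0.1865479052066803), (0.041001930832862854, 0.0930943489074707), 6.905256271362305)
long_offcut_mid [288. 177.] 0.83 ((0.5482668280601501, 0.5028113722801208), (0.08242107182741165, 0.07064171135425568), 15.741215705871582)
long_offcut_mid [273. 276.] 0.28 ((0.4420352876186371, 0.11909428238868713), (0.053048472851514816, 0.03450610116124153), 80.96984100341797)
(array([ 0.5731, -0.0975,  1.6958,  1.9896]), array([[ 0.5046,  1.1386],
       [ 0.5964,  0.6752],
       [-2.145 ,  0.7633],
       [-1.1005,  0.7195],
       [ 0.5815, -1.5297],
       [ 1.1954, -0.4295],
       [ 1.4191,  0.2651]]))
(array([ 0.5731, -0.0975,  1.6958,  1.9896]), array([[ 0.5046,  1.1386],
       [ 0.5964,  0.6752],
       [-2.145 ,  0.7633],
       [-1.1005,  0.7195],
       [ 0.5815, -1.5297],
       [ 1.1954, -0.4295],
       [ 1.4191,  0.2651]]))
```

View pics/crop.png

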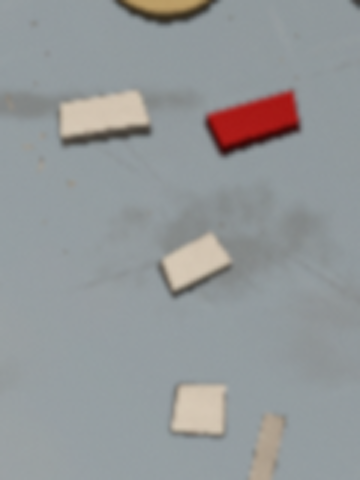

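Candidates in the top view: white (314,199), red (365,200), red (167,255), white (345,247) and white (345,298). The target is (314,199): it is white, about 70 x 30 mm, and lies left of the jig. The enlarged crop confirms it. The top and side views show the jig at (455,230) with the keeper leaning away and its red bar at (516,122).

>>> {"name": "jog_arm", "arguments": {
  "increments": [
    [[0,0,0,0,0,-0.0447,0],[0,0,0,0,0,-0.0447,0],[0,0,0,0,0,-0.0447,0],[0,0,0,0,0,-0.0447,0],[0,0,0,0,0,-0.0447,0],[0,0,0,0,0,-0.0447,0],[0,0,0,0,0,-0.0447,0],[0,0,0,0,0,-0.0447,0],[0,0,0,0,0,-0.0447,0],[0.153,0.112,0,0,0,0,0],[0.153,0.112,0,0,0,0,0],[0.153,0.112,0,0,0,0,0],[0.153,0.112,0,0,0,0,0],[0.153,0.112,0,0,0,0,0],[0.153,0.112,0,0,0,0,0],[0.153,0.112,0,0,0,0,0],[0.153,0.112,0,0,0,0,0],[0.153,0.112,0,0,0,0,0],[0.153,0.112,0,0,0,0,0],[0.153,0.112,0,0,0,0,0]]
  ]
}}

```text
clock: 3.2
tcp_pos: [0.4925, -0.0789, 0.1926]
orientation: [0.0, 0.672, 0.74, 0.0]
wrist_force: [0.9, -0.8, 0.4]
finger_gap: 0.0857
grip_force: 0.0
```

>>> {"name": "jog_arm", "arguments": {
  "increments": [
    [[0.153,0.112,0,0,0,0,0],[0.153,0.112,0,0,0,0,0],[0.153,0.112,0,0,0,0,0],[0.153,0.112,0,0,0,0,0],[0.153,0.112,0,0,0,0,0],[0.153,0.112,0,0,0,0,0],[0.153,0.112,0,0,0,0,0],[0,0,0,0,0,0,0],[0,0,0,0,0,0,0]]
  ]
}}

```text
clock: 4.1
tcp_pos: [0.661, 0.2057, 0.1908]
orientation: [-0.0, 0.672, 0.741, -0.001]
wrist_force: [0.2, -0.1, -0.4]
finger_gap: 0.0851
grip_force: 0.0
```

Run:
```python
from h import *
np.set_printoptions(precision=4,suppress=True)
c=cam("wrist"); save(c,"w1.png"); s=env.get_state();print(s["clock"],s["tcp_pos"],s["orientation"],s["joint_pos"])
for r in spotter.cut_out("long_offcut_mid","wrist"): print(np.round(r["uv"]),r["conf"],rect(c,r["region"],.03),rect(c,r["region"],.0))
for r in spotter.landmark_of("long_offcut_mid","wrist"): print(r["uv"],r["conf"],onplane(c,r["uv"],.015))
print(np.array(c["mount"]))
```

```text
4.15 [0.6608 0.2046 0.1915] [-0.0002  0.6722  0.7404 -0.0007] [ 0.1845  0.5579  0.4186  1.4328 -0.0005  1.6588]
[321. 215.] 0.74 ((0.6600024700164795, 0.2046320140361786), (0.026311254128813744, 0.0710587352514267), 6.920997142791748) ((0.6605384349822998, 0.1978306770324707), (0.028611915186047554, 0.07727216929197311), 6.921065807342529)
[307. 320.] 0.7 ((0.6527644395828247, 0.0961812436580658), (0.029901299625635147, 0.07804321497678757), 14.636772155761719) ((0.6526677012443542, 0.07989688217639923), (0.03251587599515915, 0.08486733585596085), 14.63679313659668)
[306.6, 320.5] 0.91 [0.6537 0.0895 0.015 ]
[322.4, 217.7] 0.63 [0.6596 0.199  0.015 ]
[[-0.0006 -0.9527 -0.304   0.077 ]
 [ 1.     -0.0008  0.0007  0.    ]
 [-0.0009 -0.304   0.9527 -0.1824]
 [ 0.      0.      0.      1.    ]]
```

View pics/w1.png

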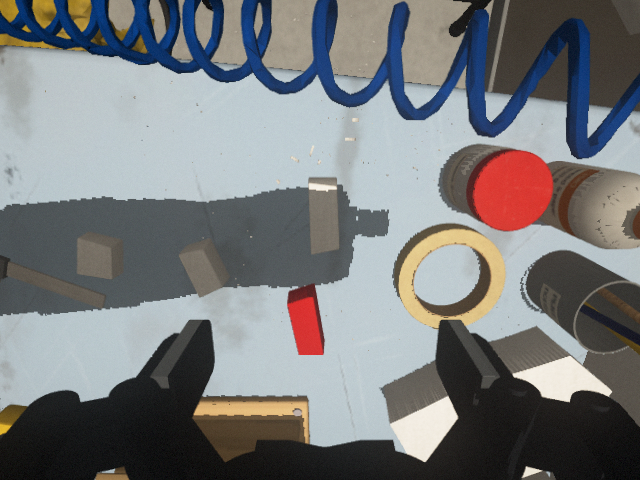

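The wrist view shows the white block at (322,215), under the arm's shadow, and the red look-alike at (307,320). The tool is above the white one, so I will descend and grip.

>>> {"name": "jog_arm", "arguments": {
  "increments": [
    [[-0.01,0,0.1,0,0,-0.005,0],[0,0,0.14,0,0,0,0],[0,0,0.14,0,0,0,0],[0,0,0.12,0,0,0,0],[0,0,0.1,0,0,0,0],[0,0,0.08,0,0,0,0],[0,0,0.06,0,0,0,0],[0,0,0,0,0,0,0],[0,0,0,0,0,0,0],[0,0,0,0,0,0,255],[0,0,0,0,0,0,255],[0,0,0,0,0,0,255],[0,0,0,0,0,0,255],[0,0,0,0,0,0,255],[0,0,0,0,0,0,255],[0,0,0,0,0,0,255],[0,0,0,0,0,0,255],[0,0,0,0,0,0,255]]
  ],
  "force": 30
}}

```text
clock: 6.05
tcp_pos: [0.6614, 0.2021, 0.0072]
orientation: [-0.0, 0.667, 0.745, -0.0]
wrist_force: [0.4, -0.1, 0.0]
finger_gap: -0.0001
grip_force: 0.0
```

Run:
```python
from h import *
np.set_printoptions(precision=4,suppress=True)
c=cam("wrist"); t=cam("top"); s=env.get_state();print(s["clock"],s["tcp_pos"],s["finger_gap"])
print(t["t"],proj(t,[.66,.203,.03]),proj(c,[.66,.203,.03]),proj(c,s["tcp_pos"]))
im=np.vstack([c["pixels"][:480:1],]) ; save(c,"w2.png")
save(t,"t2.png",(240,120,440,320),3)
```

```text
6.15 [0.6614 0.202  0.0072] -4.519855376073481e-05
[0.3669 0.1699 1.1528] [314.1528 198.2423] [321.5497 301.5935] [324.4143 284.1635]
```

View pics/w2.png

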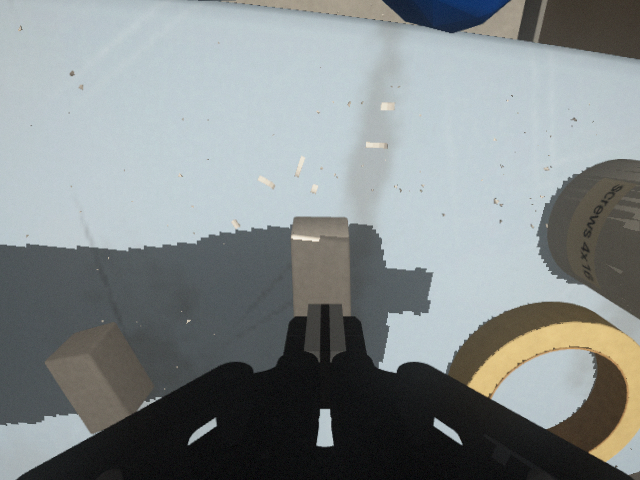

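Run:
```python
from h import *
np.set_printoptions(precision=4,suppress=True)
c=cam("wrist")
for uv,z in [((292,218),0),((347,218),0),((292,240),.03),((350,240),.03),((294,315),.03),((351,315),.03)]: print(uv,onplane(c,uv,z))
T=np.linalg.inv(np.array(c["mount"]))
print(c["cx"],c["cy"],c["fx"],c["k1"])
```

```text
(292, 218) [0.6417 0.2327 0.    ]
(347, 218) [0.6691 0.2358 0.    ]
(292, 240) [0.6443 0.2304 0.03  ]
(350, 240) [0.669  0.2331 0.03  ]
(294, 315) [0.6483 0.1949 0.03  ]
(351, 315) [0.6742 0.1977 0.03  ]
324.6175600327415 248.86002186816896 388.26349874921453 -0.042045192387682
```

View pics/t2.png

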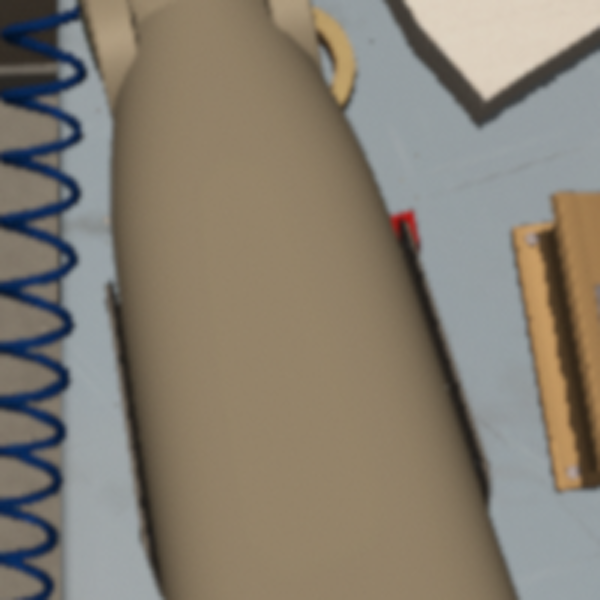

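Run:
```python
from h import *
np.set_printoptions(precision=4,suppress=True)
c=cam("side"); s=env.get_state(); p=np.array(s["tcp_pos"]); print(proj(c,p),proj(c,p+[0,0,.046]),proj(c,[.66,.2,.03]))
im=c["pixels"].copy(); c["pixels"]=im
x,y=(int(round(v)) for v in proj(c,p)); print(x,y)
save(c,"s2.png",(260,130,420,290),3)
```

```text
[360.1266 241.4331] [361.0021 226.8137] [360.2433 234.9386]
360 241
```

View pics/s2.png

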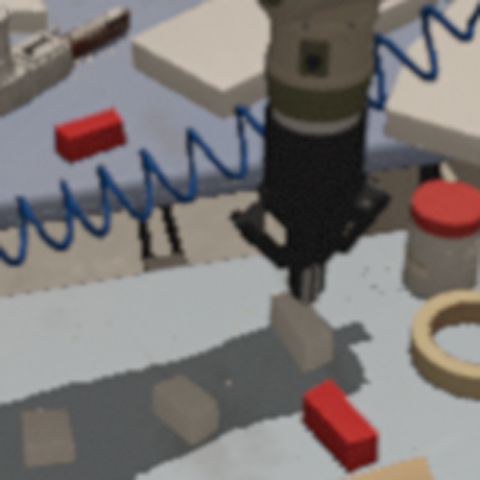

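The side view shows the shut fingertips ending at crop (305,300), just above the block. That is about 40 mm above the reported TCP, so the fingers closed over the block rather than around it. I will open and descend, watching the force to find the true tip height.

>>> {"name": "jog_arm", "arguments": {
  "increments": [
    [[0,0,0,0,0,0,0],[0,0,0,0,0,0,0],[0,0,0,0,0,0,0],[0,0,0,0,0,0,0],[0,0,0,0,0,0,0],[-0.01,-0.008,0.03,0,0,0,0],[0,0,0.03,0,0,0,0],[0,0,0.03,0,0,0,0],[0,0,0,0,0,0,0],[0,0,0,0,0,0,0]]
  ]
}}

```text
clock: 7.25
tcp_pos: [0.6593, 0.1992, -0.0159]
orientation: [-0.0, 0.667, 0.745, -0.0]
wrist_force: [-0.1, 0.1, 0.3]
finger_gap: 0.0853
grip_force: 0.0
```

Run:
```python
from h import *
np.set_printoptions(precision=4,suppress=True)
c=cam("wrist"); s=env.get_state(); print(s["clock"],s["tcp_pos"],s["finger_gap"],s["wrist_force"])
a=c["pixels"][::1]; t=cam("side")["pixels"][190:270,320:440]
a=cv2.resize(a,(480,360)); b=cv2.resize(t,(480,320),interpolation=cv2.INTER_CUBIC)[:240]
cv2.imwrite("pics/w3.png",np.vstack([a,b])[:,:,::-1])
```

```text
7.3 [ 0.6597  0.1993 -0.0154] 0.08547132622905133 [-0.0287 -0.3977 -0.6483]
```

View pics/w3.png

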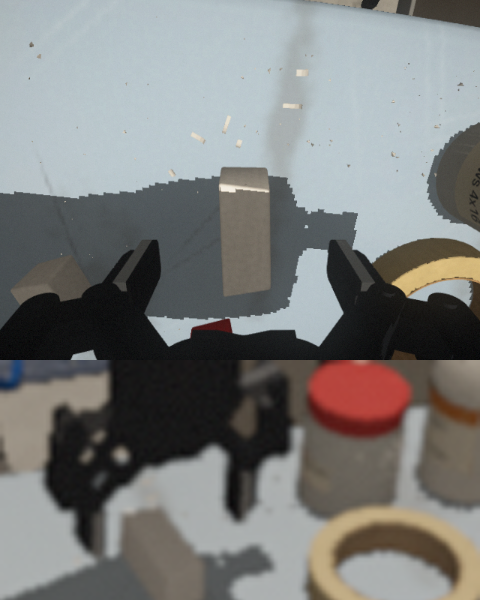

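Run:
```python
from h import *
np.set_printoptions(precision=4,suppress=True)
c=cam("wrist"); k=4/3
px=np.array([(219,187),(268,190),(270,290),(225,296)])*k
L=np.array([(-.015,.035,.03),(.015,.035,.03),(.015,-.035,.03),(-.015,-.035,.03)])
t0=c["t"].copy();s=env.get_state();print(t0)
def f(p):
    c["t"]=t0+[0,0,p[3]]
    return np.concatenate([proj(c,R.from_euler('z',p[2]).apply(l)+[p[0],p[1],0])-u for l,u in zip(L,px)])
r=least_squares(f,[.66,.2,.1,0]);print(r.x,r.fun.round(1)); 
T=np.eye(4)
# visible pad tips (open): inner tip edges
A,B=np.array([158,240])*k,np.array([330,240])*k
z=c["fx"]*.0855/(B[0]-A[0]); print("depth of tips",z)
M=np.array(c["mount"]);print("tip in tool",(M@[0,(240*k-c["cy"])/c["fy"]*z,z,1])[:3])
```

```text
[0.6513 0.2759 0.1672]
[0.6624 0.19   0.1457 0.0198] [-2.4  4.   2.7 -2.3  0.8  2.1 -1.2 -4. ]
depth of tips 0.14475230730984526
tip in tool [ 0.0077  0.0001 -0.0525]
```

Open tips sit at about z = 0.037 while the TCP reads -0.016, so the real fingers end roughly 40 mm short of the reported TCP. The wrist view shows the block centred between the pads at (245,240). I will go down another 22 mm and close.

>>> {"name": "jog_arm", "arguments": {
  "increments": [
    [[0,0,0.03,0,0,0,0],[0,0,0.03,0,0,0,0],[0,0,0.03,0,0,0,0],[0,0,0,0,0,0,0],[0,0,0,0,0,0,255],[0,0,0,0,0,0,255],[0,0,0,0,0,0,255],[0,0,0,0,0,0,255],[0,0,0,0,0,0,255],[0,0,0,0,0,0,255]]
  ],
  "force": 30
}}

```text
clock: 8.4
tcp_pos: [0.6602, 0.1994, -0.0372]
orientation: [0.0, 0.667, 0.745, 0.0]
wrist_force: [-1.0, 0.3, 2.5]
finger_gap: 0.0266
grip_force: 30.4
```

>>> {"name": "jog_arm", "arguments": {
  "increments": [
    [[0,0,-0.05,0,0,0,255],[0,0,-0.1,0,0,0,255],[0,0,-0.15,0,0,0,255],[0,0,-0.15,0,0,0,255],[0,0,-0.15,0,0,0,255],[0,0,-0.1,0,0,0,255],[0,0,0,0,0,0,255],[0,0,0,0,0,0,255]]
  ]
}}

```text
clock: 9.2
tcp_pos: [0.6601, 0.1994, 0.1383]
orientation: [0.001, 0.667, 0.745, 0.001]
wrist_force: [-0.9, 0.4, -0.7]
finger_gap: 0.0263
grip_force: 30.2
```

Run:
```python
from h import *
np.set_printoptions(precision=4,suppress=True)
s=env.get_state();print(s["clock"],s["tcp_pos"],s["orientation"],s["finger_gap"],s["grip_force"],s["wrist_force"],s["joint_pos"])
p=np.array(s["tcp_pos"])
out=[]
for n in ["wrist","side","top"]:
    c=cam(n); np.save(f"{n}.npy",c["pixels"])
    for a in ("landmark_of","cut_out"):
        for r in getattr(spotter,a)("long_offcut_mid",n):
            m=r.get("region"); e=""
            if m is not None:
                ct=max(cv2.findContours(m.astype(np.uint8),cv2.RETR_EXTERNAL,cv2.CHAIN_APPROX_NONE)[0],key=len)
                e=cv2.convexHull(cv2.approxPolyDP(ct,3,True))[:,0].tolist()
            print(n,a,np.round(r["uv"],1),round(r["conf"],2),e)
    if n!="wrist":
      for d in (0,.02,.03,.04,.05,.06): print(d,proj(c,p+[0,0,d]))
```

```text
9.2 [0.6601 0.1994 0.1383] [0.0006 0.6666 0.7454 0.0006] 0.02634147543705482 30.17632794129895 [-0.878   0.3764 -0.6563] [ 0.1772  0.5579  0.2892  1.3004 -0.0001  1.6364]
wrist landmark_of [324.3 333.3] 0.96 
wrist cut_out [323.7 329. ] 0.63 [[358, 238], [364, 280], [363, 411], [359, 423], [305, 432], [289, 429], [284, 262], [292, 234]]
side landmark_of [372.7 269.7] 0.68 
side landmark_of [288.  176.9] 0.66 
side landmark_of [362.4 181.2] 0.64 
side cut_out [287.3 175.9] 0.85 [[300, 178], [286, 183], [278, 179], [280, 171], [293, 166], [300, 168]]
side cut_out [372.  272.5] 0.66 [[371, 258], [385, 274], [384, 284], [375, 286], [362, 272], [361, 263], [366, 258]]
side cut_out [365.5 182.8] 0.54 [[374, 181], [368, 192], [360, 187], [362, 168]]
0 [362.5161 198.3209]
0.02 [362.9466 190.9775]
0.03 [363.1655 187.2362]
0.04 [363.3868 183.4473]
0.05 [363.6105 179.6101]
0.06 [363.8368 175.7238]
top landmark_of [168.3 254.6] 0.96 
top cut_out [166.6 254.5] 0.83 [[173, 237], [180, 260], [170, 269], [165, 265], [158, 241], [168, 235]]
0 [313.9913 184.5729]
0.02 [313.6239 181.7548]
0.03 [313.4349 180.305 ]
0.04 [313.2422 178.827 ]
0.05 [313.0457 177.3199]
0.06 [312.8454 175.7829]
```

```bash
cat >> h.py <<'E'
def look(names=("top","side"),n=2,keys=("pocket","keeper_hinge","keeper_bar","catch"),near=None,tol=12):
    obs=[]
    for _ in range(n):
        for nm in names:
            c=cam(nm)
            for k in keys:
                g=proj(c,jigpts(near)[k])
                for r in spotter.landmark_of(k,nm):
                    if np.hypot(*(np.array(r["uv"])-g))<tol: obs.append((c,k,np.array(r["uv"])));break
    return obs
def rows(Rt,pt):
    "relative move from measured pose to target, in tool axes, units"
    s=env.get_state();Rc=q2R(s["orientation"]);d=Rc.T@(np.asarray(pt)-s["tcp_pos"])
    return d/.25, R.from_matrix(Rc.T@Rt).as_rotvec()/np.pi
def target(p,b): # tool pose with tool x=px, tool z=-pz ; b = TCP in pocket frame
    r,o=pose(p);m=r.as_matrix();return np.stack([m[:,0],-m[:,1],-m[:,2]],1), r.apply(b)+o
E
python3 - <<'E'
from h import *
np.set_printoptions(precision=4,suppress=True)
p=[.5731,-.0975,1.6958,1.99]
obs=look(near=p,n=2)
p,res=fitjig(obs,p);print(p)
for (c,k,uv),r in zip(obs,res): print(k,uv,r.round(1))
Rt,pt=target(p,[0,0,.06+.015-.051]);print(pt);print(rows(Rt,pt))
print(env.get_state()["clock"])
E
```

```text
[ 0.5722 -0.0961  1.6788  2.0109]
pocket [449.4 231.7] [ 7.8 -2.5]
keeper_hinge [458.4 188. ] [3.4 0.6]
keeper_bar [514.8 121.1] [1.7 1. ]
catch [474.4 263. ] [0.6 0.2]
pocket [367.8 330.5] [-2.3 -2.4]
keeper_hinge [409.5 313.8] [ 0.5 -1.5]
keeper_bar [487.1 279.6] [ 3.7 -2.6]
catch [329.1 338.9] [-0.8 -0.7]
pocket [458.4 227.3] [-1.2  1.9]
keeper_hinge [462.3 188.1] [-0.5  0.5]
keeper_bar [516.3 119.1] [0.2 3. ]
catch [472.7 265.2] [ 2.3 -2. ]
pocket [365.6 329.5] [-0.1 -1.4]
keeper_hinge [412.  313.2] [-2.  -0.9]
keeper_bar [487.7 277.8] [ 3.1 -0.8]
catch [328.  338.7] [ 0.3 -0.5]
[ 0.5735 -0.108   0.0928]
(array([-1.1833, -0.4794,  0.178 ]), array([-0.0003,  0.1667,  0.0011]))
10.65
```

>>> {"name": "jog_arm", "arguments": {
  "increments": [
    [[-0.148,-0.06,0,0,0,0,255],[-0.148,-0.06,0,0,0,0,255],[-0.148,-0.06,0,0,0,0,255],[-0.148,-0.06,0,0,0,0,255],[-0.148,-0.06,0,0,0,0,255],[-0.148,-0.06,0,0,0,0,255],[-0.148,-0.06,0,0,0,0,255],[-0.148,-0.06,0,0,0,0,255],[0,0,0.03,0,0.0334,0,255],[0,0,0.03,0,0.0334,0,255],[0,0,0.03,0,0.0334,0,255],[0,0,0.03,0,0.0334,0,255],[0,0,0.02,0,0.0334,0,255],[0,0,0,0,0,0,255],[0,0,0,0,0,0,255]]
  ]
}}

```text
clock: 12.15
tcp_pos: [0.5726, -0.1021, 0.1024]
orientation: [-0.193, 0.644, 0.719, 0.172]
wrist_force: [0.8, 0.5, 0.5]
finger_gap: 0.0273
grip_force: 30.2
```

Run:
```python
from h import *
np.set_printoptions(precision=4,suppress=True)
s=env.get_state();print(s["clock"],s["tcp_pos"],s["orientation"],s["finger_gap"],s["wrist_force"],s["joint_pos"])
p=[.5722,-.0961,1.6788,2.011]
Rt,pt=target(p,[0,0,.06+.015-.051]);print(rows(Rt,pt))
c=cam("wrist"); save(c,"w5.png",(130,160,530,460),2)
for k in jigpts(p): print(k,proj(c,jigpts(p)[k]),[(np.round(r["uv"],1),r["conf"]) for r in spotter.landmark_of(k,"wrist")])
r,o=pose(p)
for x in (.0375,-.0375):
  for y in (-.03,.03): print("stop top inner",x,y,proj(c,r.apply([x,y,.014])+o))
```

```text
12.15 [ 0.5726 -0.1021  0.1024] [-0.1934  0.6444  0.7195  0.1723] 0.027264844636564173 [0.7723 0.5159 0.5051] [-0.5525  0.6167  0.1675  1.4642  0.4047  0.8374]
(array([-0.04  ,  0.0011,  0.0214]), array([-0.0007, -0.0001,  0.0004]))
pocket [324.7549 280.9112] []
keeper_hinge [477.9003 306.4694] [(array([475.4, 309.5]), 0.8), (array([324. , 333.9]), 0.49)]
catch [173.7379 303.3645] [(array([172.4, 309.7]), 0.95)]
keeper_bar [762.5006 472.0765] []
stop top inner 0.0375 -0.03 [381.9042 224.9831]
stop top inner 0.0375 0.03 [267.776  224.7999]
stop top inner -0.0375 -0.03 [375.8484 349.4127]
stop top inner -0.0375 0.03 [273.4423 349.2245]
```

View pics/w5.png

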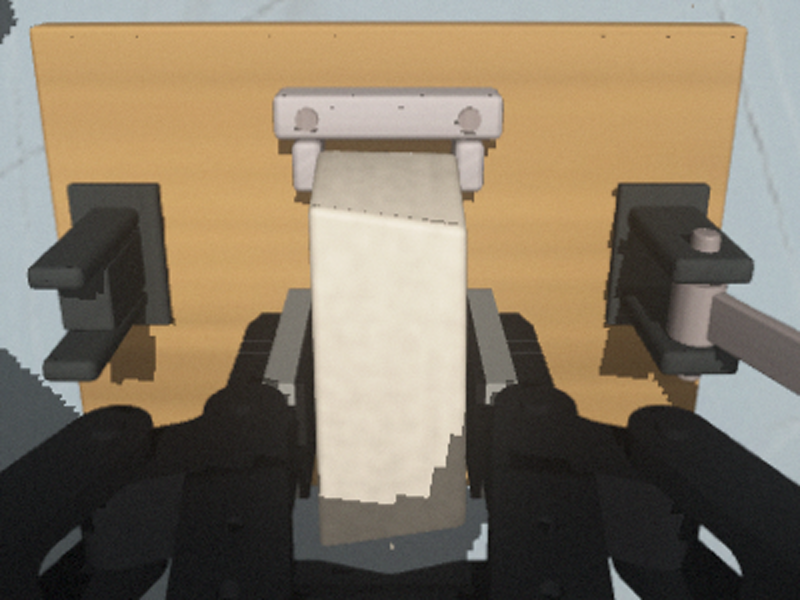

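The wrist view shows the block in the fingers, with its lower end edge at crop (386,153). It is level with the upper stop's inner edge at crop (388,138), and the catch is at (90,290) and hinge at (700,300). Yaw and lateral alignment look good. It needs to go about 13 mm down-slope and then down.

>>> {"name": "jog_arm", "arguments": {
  "increments": [
    [[-0.026,0,0,0,0,0,255],[-0.026,0,0,0,0,0,255],[0,0,0.06,0,0,0,255],[0,0,0.06,0,0,0,255],[0,0,0.05,0,0,0,255],[0,0,0.025,0,0,0,255],[0,0,0,0,0,0,255],[0,0,0,0,0,0,255]]
  ]
}}

```text
clock: 13.2
tcp_pos: [0.5714, -0.0886, 0.0548]
orientation: [-0.193, 0.644, 0.72, 0.173]
wrist_force: [0.1, 0.1, 0.4]
finger_gap: 0.0269
grip_force: 30.2
```

Run:
```python
from h import *
np.set_printoptions(precision=4,suppress=True)
s=env.get_state();print(s["clock"],s["tcp_pos"],s["wrist_force"])
p=[.5722,-.0961,1.6788,2.011]
r,o=pose(p);print("tcp in pocket",r.inv().apply(s["tcp_pos"]-o))
c=cam("wrist");np.save("w6.npy",c["pixels"])
for x in (.0375,.0495): print("stop",x,proj(c,r.apply([x,0,.014])+o))
for cols in ((300,318),(318,330),(330,348)):
    a=c["pixels"][170:300,cols[0]:cols[1]].mean(1).round().astype(int)
    print(cols);print(" ".join(f"{170+i}:{v[0]},{v[2]}" for i,v in enumerate(a) if 20<i<105))
for k in ("catch","keeper_hinge"): print(k,proj(c,jigpts(p)[k]),[(np.round(q["uv"],1),q["conf"]) for q in spotter.landmark_of(k,"wrist")])
```

```text
13.2 [ 0.5714 -0.0886  0.0548] [0.079  0.0574 0.3881]
tcp in pocket [-0.0021 -0.     -0.0186]
stop 0.0375 [324.291  224.8485]
stop 0.0495 [324.3826 194.8857]
(300, 318)
191:200,107 192:199,107 193:201,108 194:202,109 195:202,110 196:195,113 197:170,132 198:157,142 199:158,144 200:161,147 201:168,154 202:190,175 203:218,202 204:224,210 205:222,207 206:220,205 207:217,203 208:216,202 209:217,202 210:217,202 211:217,202 212:217,202 213:216,200 214:215,201 215:213,199 216:213,198 217:213,198 218:212,198 219:212,197 220:211,197 221:210,195 222:208,193 223:206,191 224:205,190 225:204,188 226:203,188 227:202,186 228:185,170 229:161,146 230:133,120 231:114,82 232:109,63 233:110,63 234:110,64 235:122,81 236:160,130 237:176,149 238:179,152 239:181,153 240:183,155 241:186,158 242:186,158 243:186,158 244:187,158 245:190,161 246:192,163 247:193,165 248:194,166 249:196,168 250:197,168 251:198,169 252:200,171 253:202,173 254:201,172 255:202,172 256:202,173 257:204,175 258:205,176 259:207,178 260:207,178 261:207,178 262:208,178 263:209,179 264:210,180 265:217,187 266:224,197 267:235,211 268:241,222 
[... 1522 characters left out ...]
05,190 227:203,188 228:187,172 229:161,147 230:135,122 231:115,83 232:110,64 233:110,64 234:110,64 235:109,63 236:150,116 237:177,148 238:182,154 239:183,155 240:184,156 241:186,158 242:189,160 243:189,162 244:190,162 245:190,162 246:191,164 247:192,164 248:194,166 249:197,168 250:196,167 251:198,169 252:198,169 253:199,169 254:201,172 255:201,172 256:202,173 257:202,174 258:203,175 259:204,174 260:205,176 261:205,175 262:207,177 263:209,179 264:210,180 265:210,180 266:210,180 267:208,178 268:199,171 269:201,172 270:210,182 271:231,206 272:241,221 273:243,225 274:243,226
catch [124.2966 328.4231] [(array([122.2, 338.8]), 0.74)]
keeper_hinge [527.2629 333.5568] [(array([525.3, 342.1]), 0.97)]
```

>>> {"name": "jog_arm", "arguments": {
  "increments": [
    [[-0.008,0,0,0,0,0,255],[0,0,0.016,0,0,0,255],[0,0,0.016,0,0,0,255],[0,0,0.016,0,0,0,255],[0,0,0,0,0,0,255]]
  ]
}}

```text
clock: 13.85
tcp_pos: [0.5702, -0.0835, 0.0425]
orientation: [-0.194, 0.644, 0.72, 0.173]
wrist_force: [0.6, 0.7, 0.0]
finger_gap: 0.0268
grip_force: 30.2
```

>>> {"name": "jog_arm", "arguments": {
  "increments": [
    [[0,0,0.008,0,0,0,255],[0,0,0.004,0,0,0,255],[0,0,0,0,0,0,255]]
  ]
}}

```text
clock: 14.15
tcp_pos: [0.5705, -0.0826, 0.0405]
orientation: [-0.193, 0.644, 0.72, 0.173]
wrist_force: [-0.2, 0.4, -0.5]
finger_gap: 0.0265
grip_force: 30.2
```

>>> {"name": "jog_arm", "arguments": {
  "increments": [
    [[0,0,0.004,0,0,0,255],[0,0,0.004,0,0,0,255],[0,0,0,0,0,0,255]]
  ]
}}

```text
clock: 14.45
tcp_pos: [0.5705, -0.0817, 0.0389]
orientation: [-0.193, 0.644, 0.72, 0.173]
wrist_force: [0.3, -0.8, 0.9]
finger_gap: 0.0265
grip_force: 30.2
```

>>> {"name": "jog_arm", "arguments": {
  "increments": [
    [[0,0,0.004,0,0,0,255],[0,0,0.004,0,0,0,255],[0,0,0,0,0,0,255]]
  ]
}}

```text
clock: 14.75
tcp_pos: [0.5706, -0.0817, 0.0387]
orientation: [-0.192, 0.644, 0.72, 0.173]
wrist_force: [-2.5, -3.9, 9.9]
finger_gap: 0.0266
grip_force: 31.2
```

Contact came with a force along the pocket normal at the expected floor depth. Releasing and retreating along the normal.

>>> {"name": "jog_arm", "arguments": {
  "increments": [
    [[0,0,-0.002,0,0,0,160],[0,0,0,0,0,0,120],[0,0,0,0,0,0,90],[0,0,0,0,0,0,60],[0,0,0,0,0,0,60],[0,0,0,0,0,0,60],[0,0,-0.02,0,0,0,60],[0,0,-0.04,0,0,0,60],[0,0,-0.06,0,0,0,60],[0,0,-0.1,0,0,0,60],[0,0,-0.1,0,0,0,60],[0,0,-0.1,0,0,0,60],[0,0,0,0,0,0,60],[0,0,0,0,0,0,60]]
  ]
}}

```text
clock: 16.15
tcp_pos: [0.5766, -0.134, 0.129]
orientation: [-0.192, 0.644, 0.72, 0.173]
wrist_force: [-0.7, 0.2, 0.0]
finger_gap: 0.065
grip_force: 0.0
```

Run:
```python
from h import *
np.set_printoptions(precision=4,suppress=True)
s=env.get_state();print(s["clock"],s["tcp_pos"],s["orientation"],s["joint_pos"],s["wrist_force"])
p=[.5722,-.0961,1.6788,2.011]
c=cam("wrist");c5=c
obs=[]
for k in ("pocket","catch","keeper_hinge","keeper_bar"):
    q=spotter.landmark_of(k,"wrist");g=proj(c,jigpts(p)[k]);print(k,g,[(np.round(a["uv"],1),round(a["conf"],2)) for a in q])
for q in spotter.cut_out("long_offcut_mid","wrist"):
    ct=max(cv2.findContours(q["region"].astype(np.uint8),cv2.RETR_EXTERNAL,cv2.CHAIN_APPROX_NONE)[0],key=len)
    print(q["conf"],cv2.convexHull(cv2.approxPolyDP(ct,3,True))[:,0].tolist())
t=cam("side");print([(np.round(a["uv"],1),round(a["conf"],2)) for a in spotter.landmark_of("keeper_bar","side")],proj(t,jigpts(p)["keeper_bar"]))
a=c["pixels"][:,:];b=t["pixels"][250:400,280:520]
b=cv2.resize(b,(640,400),interpolation=cv2.INTER_CUBIC)
im=np.vstack([a[140:340],b]);cv2.imwrite("pics/w7.png",im[:,:,::-1])
```

```text
16.15 [ 0.5766 -0.134   0.129 ] [-0.1924  0.6441  0.7199  0.173 ] [-0.5905  0.6393  0.2727  1.5598  0.3926  0.7977] [-0.6861  0.2442  0.0181]
pocket [323.7315 238.6138] [(array([191.9, 259.1]), 0.27)]
catch [193.6061 252.7477] [(array([194.6, 259.1]), 0.76)]
keeper_hinge [455.1944 255.0112] [(array([326.9,  14.1]), 0.47)]
keeper_bar [958.7654 467.2514] []
0.89 [[344, 196], [344, 302], [303, 308], [305, 193]]
0.67 [[457, 94], [450, 108], [425, 111], [409, 53], [416, 34], [442, 27]]
[] [490.7531 277.0427]
```

View pics/w7.png

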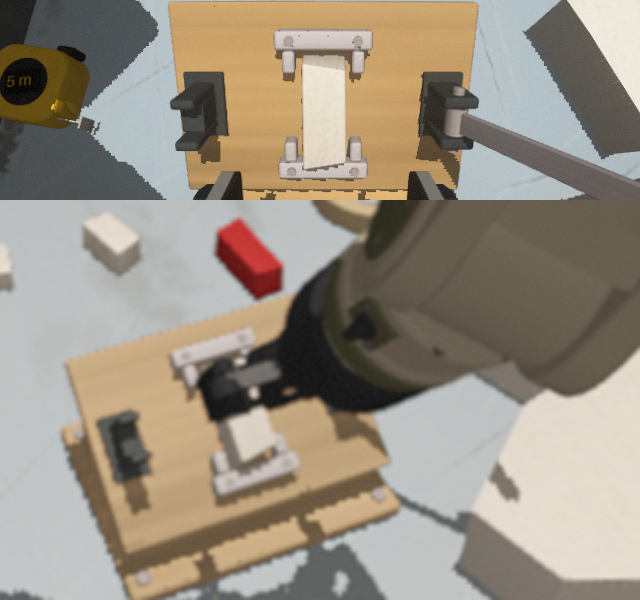

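The block lies flat in the pocket between both stops and the guides, in the wrist strip at (323,110). The catch is at (200,110) and the keeper is still back at right. Next I plan the keeper swing, hooking the bar with the open fingers and a vertical tool.

```bash
cat > plan.py <<'E'
from h import *
np.set_printoptions(precision=3,suppress=True)
P=[.5722+.0025*.108,-.0961-.0025*.86,1.6788,2.0]
r,o=pose(P)
h=np.array([np.cos(P[2]),np.sin(P[2]),0])
RV=np.stack([h,np.array([h[1],-h[0],0]),[0,0,-1]],1)
def W(x,y,z,gaphalf=.0425,retr=.0525): # y = inner face of outer finger at tip -> TCP world
    return r.apply([x,y+gaphalf,z])+o-[0,0,retr]
def seq(wps):
    s=env.get_state();cur=np.array(s["tcp_pos"])
    print("tcp",cur,"rot",R.from_matrix(q2R(s["orientation"]).T@RV).as_rotvec()/np.pi)
    for w in wps:
        print(w,W(*w),(RV.T@(W(*w)-cur))/.25); cur=W(*w)
E
python3 - <<'E'
from plan import *
b=jigpts(P)["keeper_bar"];print("bar",b)
t=cam("top")
for n,c in (("top",t),):
    print(n,proj(c,b),[(np.round(a["uv"],1),round(a["conf"],2)) for a in spotter.landmark_of("keeper_bar",n)])
# triangulate from first obs
s=cam("side")
f=lambda x:np.r_[proj(t,x)-[515.8,120.6],proj(s,x)-[488,278.1]]
q=least_squares(f,b);print("tri",q.x,q.fun,r.inv().apply(q.x-o))
seq([(-.01,-.195,.25),(-.01,-.195,.175),(-.01,-.16,.175),(-.01,-.085,.175)])
E
```

```text
bar [ 0.734 -0.179  0.242]
top [518.298 122.663] [(array([516.2, 119.8]), 0.75)]
tri [ 0.735 -0.175  0.239] [-0.464  2.185  1.759 -0.637] [ 0.002 -0.154  0.191]
tcp [ 0.576 -0.133  0.128] rot [-0.    -0.167  0.001]
(-0.01, -0.195, 0.25) [ 0.738 -0.215  0.231] [-0.395  0.61  -0.411]
(-0.01, -0.195, 0.175) [ 0.734 -0.177  0.166] [ 0.15 -0.    0.26]
(-0.01, -0.16, 0.175) [ 0.7   -0.181  0.166] [ 0.   -0.14  0.  ]
(-0.01, -0.085, 0.175) [ 0.625 -0.189  0.166] [-0.  -0.3  0. ]
```

>>> {"name": "jog_arm", "arguments": {
  "increments": [
    [[0,0,0,0,-0.0334,0,0],[0,0,0,0,-0.0334,0,0],[0,0,0,0,-0.0334,0,0],[0,0,0,0,-0.0334,0,0],[0,0,0,0,-0.0334,0,0],[0,0,-0.117,0,0,0,0],[0,0,-0.117,0,0,0,0],[0,0,-0.117,0,0,0,0],[0,0,-0.117,0,0,0,0],[-0.061,0.1525,0,0,0,0,0],[-0.061,0.1525,0,0,0,0,0],[-0.061,0.1525,0,0,0,0,0],[-0.06,0.1525,0,0,0,0,0],[0,0,0,0,0,0,0],[0,0,0,0,0,0,0]]
  ]
}}

```text
clock: 18.2
tcp_pos: [0.7335, -0.1764, 0.2415]
orientation: [-0.002, 0.667, 0.745, -0.001]
wrist_force: [-0.5, -0.6, -0.3]
finger_gap: 0.0856
grip_force: 0.0
```

Run:
```python
from plan import *
s=env.get_state();print(s["clock"],s["tcp_pos"],s["joint_pos"],s["wrist_force"],s["finger_gap"])
c=cam("wrist");b=r.apply([.0,-.154,.193])+o
print(proj(c,b),[(np.round(a["uv"],1),round(a["conf"],2)) for a in spotter.landmark_of("keeper_bar","wrist")])
for k in (.0425,-.0425): print("tip",proj(c,np.array(s["tcp_pos"])+RV@[.0,k,-.0525]))
seq([(-.01,-.195,.175),(-.01,-.16,.175),(-.01,-.085,.175)])
im=c["pixels"].astype(int);m=(im[...,0]>110)&(im[...,1]<60)&(im[...,2]<60)
n,l,st,ce=cv2.connectedComponentsWithStats(m.astype(np.uint8));print([(st[i].tolist(),ce[i].round(1)) for i in range(1,n) if st[i][4]>60])
```

```text
18.2 [ 0.734 -0.176  0.242] [-0.342  0.751  0.883  1.708  0.     1.117] [-0.515 -0.599 -0.251] 0.08562421032144109
[328.799 284.913] [(array([324.7, 290.4]), 0.93)]
tip [435.403 337.917]
tip [212.315 336.938]
tcp [ 0.732 -0.176  0.246] rot [-0.    -0.     0.001]
(-0.01, -0.195, 0.175) [ 0.734 -0.177  0.166] [-0.007  0.008  0.319]
(-0.01, -0.16, 0.175) [ 0.7   -0.181  0.166] [ 0.   -0.14  0.  ]
(-0.01, -0.085, 0.175) [ 0.625 -0.189  0.166] [-0.  -0.3  0. ]
[]
```

>>> {"name": "jog_arm", "arguments": {
  "increments": [
    [[0,0,0.06,0,0,0,0],[0,0,0.08,0,0,0,0],[0,0,0.1,0,0,0,0],[0,0,0.07,0,0,0,0],[0,0,0,0,0,0,0],[0,-0.05,0,0,0,0,0],[0,-0.05,0,0,0,0,0],[0,-0.05,0,0,0,0,0],[0,-0.05,0,0,0,0,0],[0,-0.05,0,0,0,0,0],[0,-0.05,0,0,0,0,0],[0,-0.05,0,0,0,0,0],[0,-0.05,0,0,0,0,0],[0,-0.04,0,0,0,0,0],[0,0,0,0,0,0,0]]
  ]
}}

```text
clock: 19.8
tcp_pos: [0.6226, -0.1885, 0.1718]
orientation: [0.002, 0.667, 0.745, 0.001]
wrist_force: [0.5, -0.0, 0.5]
finger_gap: 0.0854
grip_force: 0.0
```

```bash
cat > th.py <<'E'
from plan import *
s=env.get_state();print(s["clock"],s["tcp_pos"],s["wrist_force"])
print("tcp pocket",r.inv().apply(s["tcp_pos"]+np.array([0,0,.0525])-o))
for n in ("wrist","side","top"):
    c=cam(n)
    for a in spotter.landmark_of("keeper_bar",n)[:2]:
        f=lambda t:proj(c,r.apply([0,-.078+.178*np.cos(t[0]),.034+.178*np.sin(t[0])])+o)-a["uv"]
        q=min((least_squares(f,[t0]) for t0 in (.1,.8,1.6)),key=lambda q:q.cost);print(n,np.round(a["uv"],1),round(a["conf"],2),"theta",q.x,"res",q.fun.round(1))
E
cat th.py > t1.py; echo 'seq([(0,-.085,.175),(0,-.043,.164),(0,-.013,.147),(0,.014,.126),(0,.032,.0975),(0,.043,.066),(0,.047,.034)])'>>t1.py; python3 t1.py
```

```text
19.8 [ 0.623 -0.188  0.172] [ 0.539 -0.014  0.492]
tcp pocket [-0.006 -0.04   0.179]
wrist [438.7 422.5] 0.6 theta [1.559] res [-0.  -2.5]
side [447.3 288.1] 0.88 theta [1.518] res [0.8 2.4]
top [533.3 157.8] 0.77 theta [1.574] res [ 0.7 -0.2]
tcp [ 0.624 -0.188  0.168] rot [0.    0.    0.001]
(0, -0.085, 0.175) [ 0.624 -0.181  0.171] [ 0.03   0.004 -0.01 ]
(0, -0.043, 0.164) [ 0.582 -0.18   0.162] [ 0.022 -0.168  0.038]
(0, -0.013, 0.147) [ 0.551 -0.175  0.147] [ 0.034 -0.12   0.059]
(0, 0.014, 0.126) [ 0.523 -0.167  0.129] [ 0.042 -0.108  0.073]
(0, 0.032, 0.0975) [ 0.504 -0.155  0.104] [ 0.057 -0.072  0.099]
(0, 0.043, 0.066) [ 0.491 -0.14   0.077] [ 0.063 -0.044  0.109]
(0, 0.047, 0.034) [ 0.485 -0.125  0.049] [ 0.064 -0.016  0.111]
```

>>> {"name": "jog_arm", "arguments": {
  "increments": [
    [[0.03,-0.02,0,0,0,0,0],[0.01,-0.07,0.01,0,0,0,0],[0.012,-0.07,0.02,0,0,0,0],[0.017,-0.06,0.03,0,0,0,0],[0.017,-0.06,0.03,0,0,0,0],[0.021,-0.054,0.037,0,0,0,0],[0.021,-0.054,0.037,0,0,0,0],[0.028,-0.036,0.05,0,0,0,0],[0.028,-0.036,0.05,0,0,0,0],[0.031,-0.022,0.054,0,0,0,0],[0.031,-0.022,0.054,0,0,0,0],[0,0,0,0,0,0,0]]
  ]
}}

```text
clock: 21.3
tcp_pos: [0.489, -0.1394, 0.0733]
orientation: [-0.002, 0.666, 0.746, -0.001]
wrist_force: [0.4, -0.0, -0.3]
finger_gap: 0.0856
grip_force: 0.0
```

```bash
cat th.py > t1.py; echo 'seq([(0,.043,.066),(0,.047,.034)])'>>t1.py; python3 t1.py
```

```text
21.3 [ 0.489 -0.139  0.073] [ 0.405 -0.026 -0.343]
tcp pocket [-0.001  0.087  0.063]
wrist [298.1 339.6] 0.58 theta [0.169] res [-1.   0.1]
side [318.4 342.3] 0.67 theta [0.06] res [-0.3 -0.4]
top [483.9 270.7] 0.76 theta [0.078] res [0.5 1.5]
tcp [ 0.493 -0.142  0.076] rot [0.    0.    0.001]
(0, 0.043, 0.066) [ 0.491 -0.14   0.077] [ 0.007 -0.005 -0.003]
(0, 0.047, 0.034) [ 0.485 -0.125  0.049] [ 0.064 -0.016  0.111]
```

>>> {"name": "jog_arm", "arguments": {
  "increments": [
    [[0.018,-0.006,0.03,0,0,0,0],[0.018,-0.005,0.03,0,0,0,0],[0,0,0,0,0,0,0]]
  ]
}}

```text
clock: 21.9
tcp_pos: [0.4863, -0.1316, 0.0586]
orientation: [-0.001, 0.666, 0.746, -0.0]
wrist_force: [0.0, 0.3, -0.1]
finger_gap: 0.0856
grip_force: 0.0
```

>>> {"name": "jog_arm", "arguments": {
  "increments": [
    [[0.009,-0.003,0.016,0,0,0,0],[0.009,-0.003,0.016,0,0,0,0],[0,0,0,0,0,0,0]]
  ]
}}

```text
clock: 22.2
tcp_pos: [0.4867, -0.1293, 0.0532]
orientation: [0.002, 0.667, 0.745, -0.0]
wrist_force: [-1.3, -1.8, 7.4]
finger_gap: 0.0853
grip_force: 3.4
```

```bash
cat th.py > t1.py; echo 'seq([(0,.047,.034)])'>>t1.py; python3 t1.py
```

```text
22.2 [ 0.487 -0.129  0.053] [-1.306 -1.788  7.405]
tcp pocket [-0.002  0.089  0.04 ]
wrist [293.5 323.9] 0.89 theta [0.005] res [1.4 0.1]
side [314.6 343.9] 0.6 theta [-0.126] res [1.1 0.4]
top [475.4 274.9] 0.63 theta [-0.061] res [-0.1 -0.6]
tcp [ 0.487 -0.129  0.053] rot [0.001 0.001 0.001]
(0, 0.047, 0.034) [ 0.485 -0.125  0.049] [ 0.018 -0.004  0.017]
```

>>> {"name": "jog_arm", "arguments": {
  "increments": [
    [[0,0,0.008,0,0,0,0],[0,0,0.006,0,0,0,0],[0,0,0,0,0,0,0]]
  ]
}}

```text
clock: 22.8
tcp_pos: [0.4873, -0.1295, 0.0521]
orientation: [0.003, 0.667, 0.745, 0.0]
wrist_force: [-8.7, 0.6, 25.5]
finger_gap: 0.0852
grip_force: 10.4
```

Firm stop at 25 N, so I will retreat upward and check.

>>> {"name": "jog_arm", "arguments": {
  "increments": [
    [[0,0,-0.02,0,0,0,0],[0,0,-0.05,0,0,0,0],[0,0,-0.1,0,0,0,0],[0,0,-0.15,0,0,0,0],[0,0,-0.15,0,0,0,0],[0,0,-0.1,0,0,0,0],[-0.1,0,0,0,0,0,0],[-0.1,0,0,0,0,0,0],[0,0,0,0,0,0,0],[0,0,0,0,0,0,0]]
  ]
}}

```text
clock: 23.8
tcp_pos: [0.4911, -0.1781, 0.1906]
orientation: [-0.001, 0.667, 0.745, 0.0]
wrist_force: [0.6, 1.0, -0.0]
finger_gap: 0.0858
grip_force: 0.0
```

```bash
cat th.py > t1.py
cat >> t1.py <<'E'
for n in ("wrist","side"):
    c=cam(n)
    for k in ("catch","keeper_hinge"): print(n,k,proj(c,jigpts(P)[k]),[np.round(a["uv"],1) for a in spotter.landmark_of(k,n)[:2]])
    print([(np.round(a["uv"],1),round(a["conf"],2)) for a in spotter.cut_out("long_offcut_mid",n)],"block",proj(c,r.apply([0,0,.015])+o))
    for t in (0,.09,.2): print(t,proj(c,r.apply([0,-.078+.178*np.cos(t),.034+.178*np.sin(t)])+o))
E
python3 t1.py
```

```text
23.8 [ 0.491 -0.178  0.191] [ 0.559  0.996 -0.032]
tcp pocket [0.024 0.089 0.183]
wrist [309.8 158.6] 0.88 theta [-0.016] res [-0.4 -0. ]
side [312.9 343.9] 0.66 theta [-0.143] res [2.7 0.6]
top [474.6 270.7] 0.66 theta [-0.065] res [0.5 3.6]
wrist catch [340.71  159.421] [array([342.7, 161.2])]
wrist keeper_hinge [563.389 164.252] [array([561.4, 162.6])]
[(array([422.6, 160.5]), 0.61)] block [447.649 147.383]
0 [308.838 161.834]
0.09 [309.225 176.057]
0.2 [312.87  195.009]
side catch [328.816 339.235] [array([332. , 337.4])]
side keeper_hinge [410.613 313.235] [array([414.2, 312.9])]
[(array([369.9, 332.3]), 0.97), (array([286. , 178.1]), 0.66), (array([374.6, 264.9]), 0.64)] block [368.134 327.634]
0 [316.929 342.8  ]
0.09 [318.855 341.373]
0.2 [322.427 339.213]
```

```bash
python3 -c "
from workcell import ticket
print(ticket.hand_in())"
```

```text
the job is handed in; nothing more can be done
None
```

The longest white offcut lies flat in the pocket and the keeper measures fully down in its catch; the arm is clear and the job is handed in at about 24 s of the 54 s allowed.

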